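# Start a leak test and hold the test coupler home on a tilted nipple

## Task

Press the console's push button fully down and let it come back up to start the leak test. Then pick up the test coupler, press it squarely onto the tilted nipple of the metal block until it snaps over and sits fully home against the boss, and keep holding it down there against the spring: the program finishes with the gripper still holding and pressing it. Leave the bottle, the jar and the tip box standing where they are.

Things in the scene. Friction and masses are not known exactly. Their poses are not given: they have to be found in the camera images.
- console: Fixed off-white bench console, 120 (x) x 130 (y) x 55 mm high, grey top panel with a black display strip along its +x edge. Origin at the centre of its underside, z up. It carries the only push button. It can stand on the left, in the middle or on the right.
- start_button_top (a point): Centre of the top face of the round push button on the console, 15 mm towards the console's -x from its centre. White cap of 28 mm diameter standing in a grey ring of 44 mm diameter; the cap top is 73.5 mm above the table and 6 mm above the ring. Pressed straight down.
- start_button (a joint): Travel of the push button in m: 0 up, 0.006 fully down. A spring brings it back; 5 N holds it fully down.
- block: Fixed aluminium manifold block, 100 (x) x 90 (y) x 35 mm high, with brass plugs in its two y sides. Origin at the centre of its underside, z up. From its top rises a round boss of 36 mm diameter tilted 25 degrees from vertical, leaning towards the block's -x.
- nipple: Fixed steel nipple on the tilted boss. Origin: centre of the boss's flat end face, 60 mm above the table straight over the block's origin; z along the nipple's axis, away from the boss (25 degrees from vertical, leaning to the block's -x); y level. Stem of 13 mm diameter, 25 mm long, then a cone narrowing to 8 mm at 30 mm, then a sprung valve pin of 5 mm diameter out to 36 mm.
- nipple_tip (a point): End of the nipple's cone, on its axis 30 mm from the boss face.
- catch_a (a joint): Sprung catch ball on the nipple's +y side (its twin is at -y), 14 mm from the boss face, standing 2.5 mm out of the stem; value in m, 0 out, growing as it is pushed in. The balls snap out into the coupler's groove when its rim is about 6 mm from the face; getting over them takes about 10 N.
- valve_pin (a joint): How far the pin in the nipple's tip is pushed in, in m: 0 out, 0.005 when the coupler is fully home. Its spring pushes back with 6 N at 0 and 10 N at 0.005, so a coupler that is let go backs off by up to 5 mm, although the catch balls keep it on the nipple.
- coupler: Loose test coupler, about 0.22 kg, 70 mm tall, standing on the table mouth down. Origin: centre of the mouth's rim; z along its axis, mouth to dial. Steel sleeve, 30 mm diameter. The mouth is a funnel of 21 mm narrowing to a 15 mm bore at 3.5 mm; groove from 5.5 to 18 mm; then 15 mm bore ending at 31 mm. Any turn about its axis fits the nipple. Fully home the rim lies on the boss face.
- coupler_grip (a point): Point on the coupler's axis 46 mm from the rim, in its square black grip: 32 mm across the flats (faces along the coupler's x and y), from 34 to 60 mm. Above it a steel dial of 28 mm diameter up to 70 mm.
- reagent_bottle: Bystander: loose glass bottle with blue cap, 66 mm diameter, 135 mm tall. Origin at the centre of its underside.
- tip_box: Bystander: loose pipette tip box, blue base with a grey rack of white tips on top, 80 x 115 x 55 mm. Origin at the centre of its underside.
- sample_jar: Bystander: loose small clear jar with white lid, 50 mm diameter, 50 mm tall. Origin at the centre of its underside.
Mind the look-alikes: they are no part of the job. Leave any orange look-alike of the console alone. Several things look just like the coupler: the one meant starts farthest to the robot's right.

How it is judged:
By the outcome, as a careful person would: the job done as asked, in the order asked, and still so for the second after the job is handed in, while the arm keeps its last pose, push and grip.
It also fails if it takes over 58 s, if anything falls off the work surface, if the arm or the gripper's body presses on something with over 40 N, if the wrist force passes 120 N, or if a joint passes its speed limit or range.

## Robot

A 6-joint arm with a two-finger parallel gripper is mounted at the origin on the work surface. World frame = base frame: x ahead of the robot, y to its left, z up, the work surface at z = 0. Lengths are in m, angles in rad, forces in N, time in s.
With the tool pointing down it reaches from about 0.425 to 0.95 m from the base axis. Payload 3.5 kg.
Tool frame: the origin (TCP) lies between the finger pads, 19 mm behind the fingertips; this is the grasp point; z points along the fingers, y is the direction in which the jaws open and shut (so a half turn about z gives the same grasp; the last joint's range is limited). The gripper opens to 85 mm and grips with 20 to 120 N. Pads are 22 mm wide; open, the fingers measure 114 mm over their backs; the gripper's body (76 mm by 85 mm) begins 54 mm behind the grasp point. The pads swing forward as they close: fully open they stand 13 mm farther back than shut.
Start: joints at [-0.15, 0.286, 1.577, -0, 1.279, -0.15], TCP at [0.675, 0, 0.25] pointing down, gripper open.
Joint ranges: [-2.77, 2.77], [-0.9, 2.22], [0.21, 2.48], [-1.53, 4.67], [0.24, 2.81], [-2.84, 2.84]. Speed limits (rad/s): [2.79, 2.79, 3.14, 3.14, 3.14, 3.14].

## Interface

Orientations are given as [roll, pitch, yaw] about the fixed x, y, z axes, in that order (R = Rz(yaw) Ry(pitch) Rx(roll)).
In Python, from rig import ctrl gives the robot as it stands.
- The arm moves only by the tool move_arm, never from a script. Its argument "steps" is a list of rows, each a list of 3 entries, a list of its own where there are three numbers: the shift along the tool's x, y, z in m, then the turn, a rotation vector about the tool's x, y, z in rad, then the finger opening in m, from 0 to 0.0854. In form: [[[dx, dy, dz], [ax, ay, az], hand], ...]. A call has 1 to 8 rows; each row shifts and turns the commanded pose from where the row before left it, along the tool's axes as they then stand; what a row does not reach is not made up. A row lasts 1/12 s, in which the tool goes at most 41.7 mm and 7.16 degrees, less where a joint would pass 70% of its speed; a pose out of reach is approached as far as the arm can. A call is refused whole if a number of a shift passes 0.0417 or a number of a turn 0.125, either way. A call with a gripper value outside its range is refused whole. The fingers move at their own pace and stop on an object; the grip force is fixed at half the most. Time passes only in rows, so rows that do not move let the fingers close. It gives the time, the measured TCP pose, the force and the opening at its end, in the units of the state.
- ctrl.observe(): the state, without advancing time (a new reading comes with each control period).
- ctrl.capture(name): name is "scene" or "side" or "wrist"; returns a dict with "pixels" (400x640x3 uint8, red, green, blue), "depth" (400x640 float32, m along the optical axis (not along the pixel's ray), 0 where there is no reading), "fx", "fy", "cx", "cy" (pixels), "k1" (the pictures are not rectified: a ray, as slopes to the right and down, at radius r is drawn at 1 + k1 r^2 times it, then the intrinsics apply), "R" (3x3) and "t" (3): a world point X has camera coordinates R X + t; the wrist camera has in their place "tool_from_camera" (4x4, takes a point from camera to tool coordinates, whose origin is the TCP and whose axes are the flange's). Camera axes: x right, y down, z forward; pixel columns grow to the right and rows downward; lengths in m; the calibration is good to about 2 mm. A picture is of the moment at which its call begins: read the wrist's pose just before it.
- ctrl.sign_off(): hands the job in, once; it reports no verdict.
Trained networks look in a picture, given as the dict that the camera call returned (one of the last four; its "shot" number tells which), for a name from the list of things; names that differ only in an ending like _2 or _b are one class to them, and where a whole thing is asked for, a point or a joint stands for the part that bears it (a point fixed in the world has none). Each returns a list of dicts, best first, with "conf" (0 to 1); they miss things now and then, are a little off and sometimes report something else, mostly with a low value. They report only what shows in the picture. A call takes as long as a camera call. They do not tell look-alikes from the thing itself.
- ctrl.silhouettes(thing, picture): "pixels" (400x640 bool, what is visible of it) and "extent" ([left, top, width, height] in pixels, round what is visible of it).
- ctrl.tip_of(thing, picture): "location" ([column, row] in pixels: a listed point, or the origin of a listed thing).
The state is a dict: "clock": time; "q": joint angles; "joint_velocities": joint speeds; "joint_torque": joint torques, N m; "ee_pos": TCP position; "orientation": TCP orientation; "force": force on the tool from outside, world axes, zero at the start; "moment": the same for the moment, N m; "grip_width": finger opening in m.
Only numpy, scipy, OpenCV 4.12 (cv2) and the standard library are available. Lean on these libraries where they do the work, as an engineer would, in place of code of your own. Each camera call takes 0.05 s, during which the arm holds its last target.

## Working session

There is one attempt and no reset: what is moved stays moved. The work goes in short steps, Python scripts to look and compute and a tool call to move; the robot and the scene stay as the last step left them, time stands still between calls to the robot, and variables do not carry over. Pictures are saved under pics/ and viewed, and the job is handed in when it is done.

Besides the shell and the picture viewer there is one more tool, called after "Call:" in YAML: its name, and indented under it one key for each argument. move_arm: Moves the arm, as the interface text tells. Its arguments: {"type":"object","properties":{"steps":{"type":"array"}},"required":["steps"]}

```bash
ls; mkdir -p pics; cat > h.py <<'E'
import numpy as np, cv2
from rig import ctrl
def save(p,n): cv2.imwrite('pics/'+n, cv2.cvtColor(p,cv2.COLOR_RGB2BGR))
def ray(c,u,v):
    K=np.array([[c['fx'],0,c['cx']],[0,c['fy'],c['cy']],[0,0,1.]])
    # r_d = r(1+k1 r^2)
    return cv2.undistortPoints(np.array([[[u,v]]],float),K,np.array([c['k1'],0,0,0.]))[0,0]
def world(c,u,v,d):
    x,y=ray(c,u,v); P=np.array([x*d,y*d,d])
    return np.array(c['R']).T@(P-np.array(c['t']))
def onz(c,u,v,z):
    x,y=ray(c,u,v); R=np.array(c['R']);t=np.array(c['t'])
    o=-R.T@t; d=R.T@np.array([x,y,1.]); return o+d*(z-o[2])/d[2]
def proj(c,X):
    p=np.array(c['R'])@X+np.array(c['t']); x,y=p[0]/p[2],p[1]/p[2]; s=1+c['k1']*(x*x+y*y)
    return np.array([c['fx']*x*s+c['cx'],c['fy']*y*s+c['cy']])
def cloud(c):
    K=np.array([[c['fx'],0,c['cx']],[0,c['fy'],c['cy']],[0,0,1.]])
    v,u=np.mgrid[0:400,0:640]; uv=np.stack([u,v],-1).reshape(-1,1,2).astype(float)
    r=cv2.undistortPoints(uv,K,np.array([c['k1'],0,0,0.]))[:,0]
    d=c['depth'].reshape(-1); P=np.c_[r*d[:,None],d]
    return ((P-np.array(c['t']))@np.array(c['R'])).reshape(400,640,3)
E
python3 - <<'E'
from h import *
import pickle
print(ctrl.observe())
for n in ['scene','side']:
    c=ctrl.capture(n); save(c['pixels'],n+'1.png'); pickle.dump(c,open(n+'1.pkl','wb'))
    print(n,{k:c[k] for k in c if k not in('pixels','depth')})
    for th in ['console','start_button_top','block','nipple','nipple_tip','coupler','coupler_grip','reagent_bottle','tip_box','sample_jar']:
        print(th,[(round(r['conf'],2),r['extent']) for r in ctrl.silhouettes(th,c)] if th in('console','block','coupler','reagent_bottle','tip_box','sample_jar') else '',[(round(r['conf'],2),np.round(r['location'],1)) for r in ctrl.tip_of(th,c)])
E
```

```text
pics
{'clock': 0.0, 'q': array([-1.49996249e-01,  2.87154522e-01,  1.57817249e+00, -1.31823414e-05,
        1.27863896e+00, -1.49996030e-01]), 'joint_velocities': array([-0.00031168,  0.00110574,  0.00024041, -0.00048801, -0.00280399,
       -0.00019147]), 'joint_torque': array([-1.79628755e-04, -4.05981302e+01, -2.92628127e+01, -1.54224781e-04,
        5.81841552e-03,  3.74769741e-06]), 'ee_pos': array([6.74378977e-01, 1.23036441e-04, 2.48657021e-01]), 'orientation': array([-3.13924410e+00, -3.42181266e-04,  1.57079952e+00]), 'force': array([-0.40768905,  0.82534035, -0.43638002]), 'moment': array([-0.03677084, -0.03351366,  0.03101314]), 'grip_width': 0.08539064530129868}
scene {'fx': 365.6285131603443, 'fy': 365.6285131603443, 'cx': 320.7962067100482, 'cy': 197.29040072169977, 'k1': -0.08321947038819254, 'R': array([[ 0.83140098,  0.55566185,  0.00350831],
       [ 0.4314778 , -0.64158831, -0.63418558],
       [-0.35014185,  0.52877627, -0.77317291]]), 't': array([-0.5162832 , -0.19676705,  0.9748058 ]), 'shot': 1}
console [(0.97, [190.1, 159.7, 78.6, 72.2]), (0.9, [283.7, 173.0, 
[... 1705 characters left out ...]
[(0.53, array([232.3, 183. ]))]
nipple_tip  [(0.66, array([228.8, 179.2]))]
coupler [(0.77, [347.0, 253.2, 16.5, 32.7]), (0.72, [385.5, 279.5, 17.2, 30.6])] [(0.87, array([355.2, 281.4])), (0.74, array([389.8, 307.1])), (0.51, array([318.3, 202.8]))]
coupler_grip  [(0.59, array([393.6, 292.7])), (0.59, array([391.1, 307.3])), (0.55, array([355.1, 263.2]))]
reagent_bottle [(0.78, [324.3, 142.0, 18.4, 44.8]), (0.35, [287.7, 187.2, 67.9, 54.6])] [(0.56, array([333.6, 179. ])), (0.42, array([233.2, 183.5]))]
tip_box [(0.79, [389.3, 188.0, 53.6, 43.3]), (0.71, [313.9, 200.5, 11.4, 6.9])] [(0.6, array([412.2, 215.6]))]
sample_jar [(0.67, [225.9, 222.9, 22.7, 31.6])] [(0.93, array([235.5, 246.6]))]
```

View pics/scene1.png

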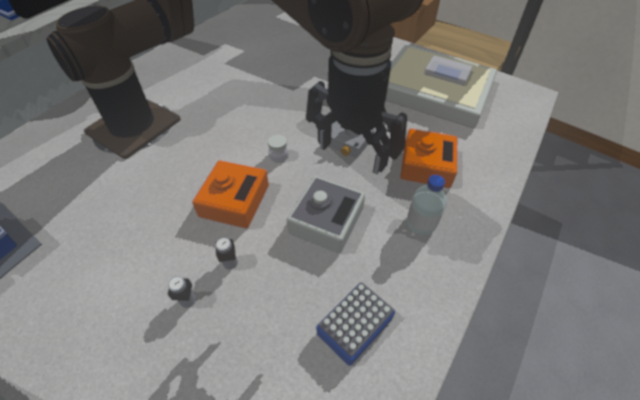

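View pics/side1.png

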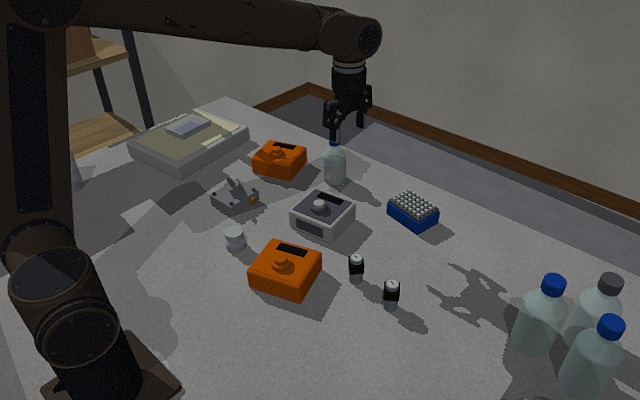

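Scene picture: the white console is at about (325,212), with orange look-alikes at (232,192) and (430,155). The block is partly hidden behind the gripper at (350,140). There are two coupler-like objects, at (226,250) and (180,290). I'll work out positions next.

```bash
python3 - <<'E'
from h import *
import pickle
for n in ['scene','side']:
    c=pickle.load(open(n+'1.pkl','rb')); W=cloud(c); c['W']=W
    pts={'scene':dict(A=(226,244),B=(179,284),cap=(320,198),bottlecap=(436,183),boxtop=(356,316),jar=(278,140),blk=(347,142),tbl=(250,320)),
     'side':dict(A=(356,259),B=(392,284),cap=(319,203),bottlecap=(334,143),boxtop=(414,203),jar=(235,230),blk=(235,203),tbl=(400,350))}[n]
    for k,(u,v) in pts.items(): print(n,k,np.round(W[v,u],4),c['depth'][v,u].round(3))
    # table residual
    z=W[...,2]; m=(np.abs(z)<.02)&(W[...,0]>.3)&(W[...,0]<1)&(abs(W[...,1])<.5); print('table z med',np.median(z[m]))
    # coupler points
    for nm,(x,y) in dict(A=W[pts['A'][1],pts['A'][0],:2],B=W[pts['B'][1],pts['B'][0],:2]).items():
        m=(np.hypot(W[...,0]-x,W[...,1]-y)<.04)&(z>.015)&(z<.09); P=W[m]
        top=P[P[:,2]>.064]; print(nm,len(P),P.min(0).round(4),P.max(0).round(4),'top',top.mean(0).round(4),len(top))
s=pickle.load(open('scene1.pkl','rb'));d=pickle.load(open('side1.pkl','rb'))
a=cv2.resize(s['pixels'][220:330,130:270],None,fx=4,fy=4,interpolation=2); b=cv2.resize(d['pixels'][230:320,320:420],None,fx=3,fy=3,interpolation=2)
save(a,'crop1.png')
E
```

```text
scene A [ 0.5205 -0.1577  0.0707] 0.655
scene B [ 0.5089 -0.2616  0.0708] 0.604
scene cap [0.6037 0.0225 0.0756] 0.717
scene bottlecap [0.787  0.1309 0.1341] 0.665
scene boxtop [ 0.7804 -0.1362  0.055 ] 0.587
scene jar [0.4109 0.1318 0.0497] 0.862
scene blk [0.5416 0.2325 0.0338] 0.882
scene tbl [ 6.220e-01 -2.264e-01  4.000e-04] 0.637
table z med -0.000804766418781401
A 471 [ 0.4942 -0.1814  0.0153] [ 0.5368 -0.1399  0.0725] top [ 0.5154 -0.1612  0.0695] 171
B 578 [ 0.4878 -0.2845  0.0152] [ 0.5246 -0.2424  0.0727] top [ 0.5037 -0.2636  0.0694] 229
side A [ 0.5082 -0.1638  0.0696] 1.02
side B [ 0.4998 -0.2642  0.0687] 0.962
side cap [0.5945 0.022  0.0788] 1.166
side bottlecap [0.7711 0.1263 0.1305] 1.296
side boxtop [ 0.777  -0.1365  0.0518] 1.205
side jar [0.4137 0.1299 0.0487] 1.135
side blk [0.494 0.23  0.034] 1.246
side tbl [ 0.424  -0.3436 -0.0005] 0.915
table z med -0.0005206903664757097
A 366 [ 0.4883 -0.1826  0.0151] [ 0.5329 -0.1395  0.073 ] top [ 0.5109 -0.161   0.0691] 109
B 403 [ 0.478  -0.2856  0.0155] [ 0.5197 -0.2428  0.0721] top [ 0.4987 -0.2641  0.0689] 128
```

View pics/crop1.png

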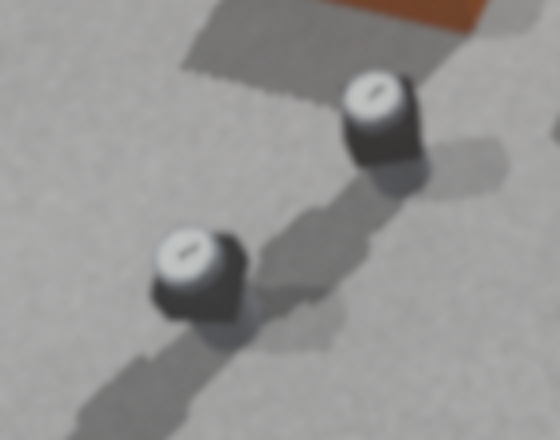

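Two objects match the coupler: A at (226,250), world y≈-0.16, and B at (180,290), world y≈-0.264. B is farther to the robot's right (−y) in both views, and the crop shows it clearly, so B is the one. Next I'll measure the console and block poses.

```bash
python3 - <<'E'
from h import *
import pickle
for n in ['scene','side']:
    c=pickle.load(open(n+'1.pkl','rb')); W=cloud(c); z=W[...,2]
    m=(np.hypot(W[...,0]-.62,W[...,1]-.02)<.12)
    P=W[m&(z>.045)&(z<.064)][:,:2].astype(np.float32)
    print(n,'console top rect',cv2.minAreaRect((P*1000)))
    Q=W[m&(z>.0705)&(z<.085)]; print(' cap',np.median(Q,0).round(4),((Q.min(0)+Q.max(0))/2).round(4),len(Q))
    m=(np.hypot(W[...,0]-.51,W[...,1]-.23)<.11)
    P=W[m&(z>.028)&(z<.038)][:,:2].astype(np.float32); print(' block top rect',cv2.minAreaRect(P*1000),len(P))
    H=W[m&(z>.06)&(z<.11)]; print(' nipple pts',len(H),H.mean(0).round(4) if len(H) else '')
    for lo in np.arange(.05,.11,.01):
        H=W[m&(z>lo)&(z<lo+.01)]; print('   ',lo.round(2),len(H),np.median(H,0).round(4) if len(H) else '')
b=pickle.load(open('side1.pkl','rb'))['pixels']
save(cv2.resize(b[120:260,180:380],None,fx=4,fy=4,interpolation=2),'crop2.png')
E
```

```text
scene console top rect ((615.2064208984375, 28.302623748779297), (119.54166412353516, 130.281005859375), 8.721820831298828)
 cap [0.6007 0.0243 0.0757] [0.6002 0.0266 0.0747] 136
 block top rect ((535.077392578125, 255.64712524414062), (105.28650665283203, 87.97314453125), 17.24127197265625) 498
 nipple pts 0 
    0.05 4 [0.5316 0.2542 0.0515]
    0.06 0 
    0.07 0 
    0.08 0 
    0.09 0 
    0.1 0 
side console top rect ((611.7640380859375, 29.257888793945312), (121.88555145263672, 132.19088745117188), 8.551939010620117)
 cap [0.5945 0.0263 0.0766] [0.5976 0.0272 0.0753] 77
 block top rect ((521.5394287109375, 270.0699157714844), (101.49899291992188, 115.52096557617188), 1.5869282484054565) 600
 nipple pts 87 [0.5219 0.2662 0.0712]
    0.05 65 [0.517  0.26   0.0557]
    0.06 50 [0.5302 0.2662 0.0637]
    0.07 17 [0.5154 0.2653 0.0752]
    0.08 16 [0.5136 0.2666 0.0846]
    0.09 4 [0.5093 0.271  0.0916]
    0.1 0
```

View pics/crop2.png

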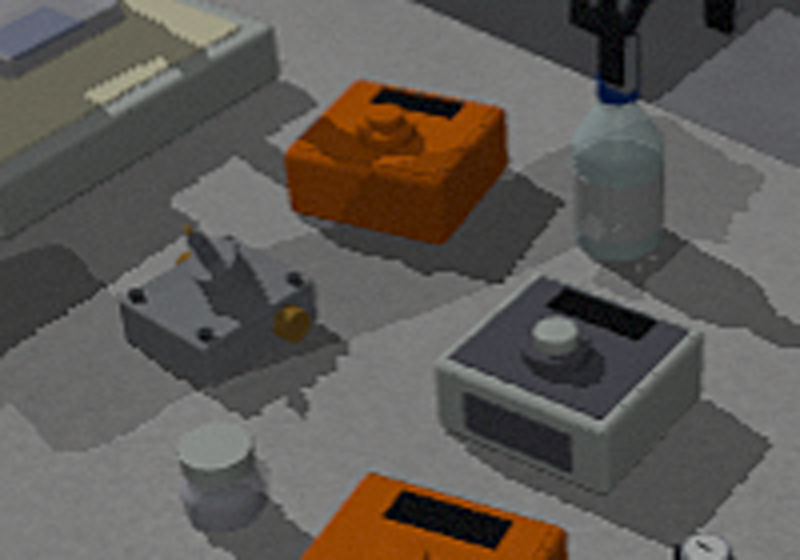

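Side view: the block is at (235,200), with its nipple pointing up and to the left in the image. The white console's button is at (319,203), which puts it at world (0.599, 0.027). I'll close the gripper and move above the button.

Call:
move_arm:
  steps:
    - [[0.0065,-0.019,0.033],[0,0,0],0]
    - [[0.0065,-0.019,0.033],[0,0,0],0]
    - [[0.0065,-0.019,0.033],[0,0,0],0]
    - [[0.0065,-0.018,0.028],[0,0,0],0]
    - [[0,0,0],[0,0,0],0]
    - [[0,0,0],[0,0,0],0]

```text
clock: 2.2
ee_pos: [0.5986, 0.0264, 0.1215]
orientation: [-3.138, -0.0, 1.571]
force: [2.0, -0.3, 0.2]
grip_width: 0.0121
```

```bash
python3 - <<'E'
from h import *
import pickle
s=ctrl.observe(); print(s['ee_pos'],s['grip_width'],s['force'])
c=ctrl.capture('wrist'); c['s']=s; pickle.dump(c,open('w1.pkl','wb')); save(c['pixels'],'w1.png')
print({k:c[k] for k in c if k not in('pixels','depth')})
c=ctrl.capture('scene'); pickle.dump(c,open('scene2.pkl','wb')); save(c['pixels'],'scene2.png')
c=ctrl.capture('side'); pickle.dump(c,open('side2.pkl','wb'))
E
```

```text
[0.59859361 0.02637858 0.12150875] 0.01208292767598609 [ 1.97643521 -0.31839797  0.24397445]
{'fx': 286.4332768124821, 'fy': 286.4332768124821, 'cx': 321.22861614773365, 'cy': 196.86656864122494, 'k1': -0.015344318211709371, 'tool_from_camera': array([[ 4.90099737e-04, -9.53811300e-01, -3.00405999e-01,
         7.61581272e-02],
       [ 9.99999869e-01,  4.22475752e-04,  2.90065867e-04,
         2.69889322e-04],
       [-1.49753852e-04, -3.00406102e-01,  9.53811382e-01,
        -1.23456409e-01],
       [ 0.00000000e+00,  0.00000000e+00,  0.00000000e+00,
         1.00000000e+00]]), 'shot': 3, 's': {'clock': 2.2, 'q': array([-1.25137547e-01,  2.59967659e-01,  1.85979600e+00, -8.36700859e-05,
        1.02565422e+00, -1.25648503e-01]), 'joint_velocities': array([-0.00820665, -0.02478125, -0.1195865 , -0.00124289, -0.01335831,
       -0.0005803 ]), 'joint_torque': array([ 4.12226999e-01, -3.43655956e+01, -2.30475247e+01,  1.47033110e-02,
        1.21020195e-01,  4.39386218e-03]), 'ee_pos': array([0.59859361, 0.02637858, 0.12150875]), 'orientation': array([-3.13778864e+00, -4.08555575e-04,  1.57135003e+00]), 'force': array([ 1.97643521, -0.31839797,  0.24397445]), 'moment': array([-0.01626909, -0.03251597,  0.04669134]), 'grip_width': 0.01208292767598609}}
```

View pics/w1.png

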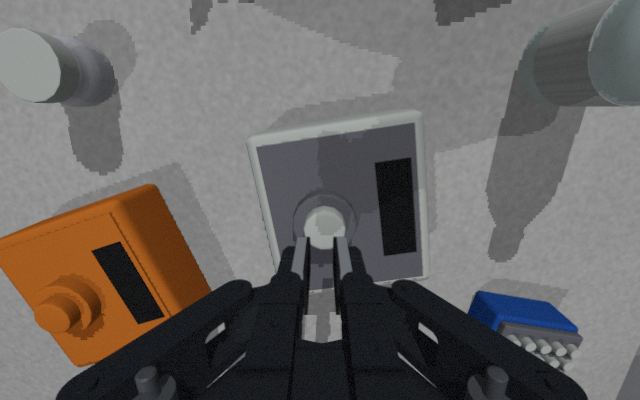

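View pics/scene2.png

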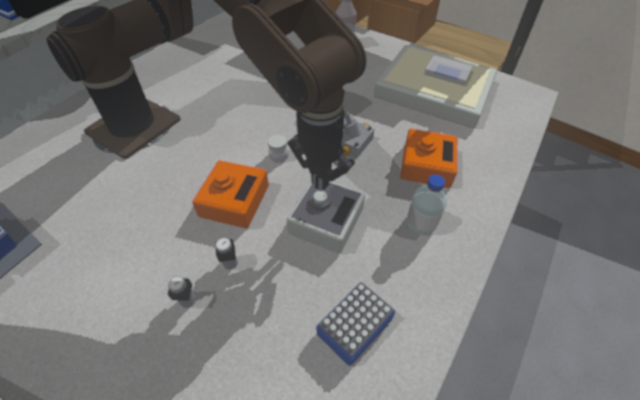

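The wrist view shows the cap centre at (324,228), with the fingertips just in front of it. I'll convert that to a world position.

```bash
cat >> h.py <<'E'
from scipy.spatial.transform import Rotation as Ro
def wc(c):
    s=c['s']; T=np.eye(4); T[:3,:3]=Ro.from_euler('xyz',s['orientation']).as_matrix(); T[:3,3]=s['ee_pos']
    M=np.linalg.inv(T@c['tool_from_camera']); c['R']=M[:3,:3]; c['t']=M[:3,3]; return c
E
python3 - <<'E'
from h import *
import pickle
c=wc(pickle.load(open('w1.pkl','rb'))); print(onz(c,324,228,.0735).round(4)); W=cloud(c); print(W[222,324].round(4))
g=W[(abs(W[...,0]-.6)<.03)&(abs(W[...,1]-.03)<.03)]; g=g[(g[:,2]>.071)&(g[:,2]<.08)]; print(g.mean(0),g.min(0),g.max(0),len(g))
E
```

```text
[0.6005 0.0273 0.0735]
[0.6005 0.0331 0.0771]
[0.6003612  0.02931493 0.07643178] [0.58682475 0.01397592 0.07110503] [0.61416022 0.04103231 0.07870895] 1282
```

Call:
move_arm:
  steps:
    - [[0.001,0.0015,0.013],[0,0,0],0]
    - [[0,0,0.012],[0,0,0],0]
    - [[0,0,0.002],[0,0,0],0]
    - [[0,0,0],[0,0,0],0]

```text
clock: 2.68
ee_pos: [0.6015, 0.0268, 0.0951]
orientation: [-3.14, -0.0, 1.571]
force: [-0.4, -0.6, 2.5]
grip_width: 0.0002
```

Call:
move_arm:
  steps:
    - [[0,0,0.003],[0,0,0],0]
    - [[0,0,0.003],[0,0,0],0]
    - [[0,0,0],[0,0,0],0]

```text
clock: 2.93
ee_pos: [0.6018, 0.0269, 0.0906]
orientation: [3.141, 0.0, 1.571]
force: [-2.7, -0.4, 4.9]
grip_width: 0.0002
```

Call:
move_arm:
  steps:
    - [[0,0,0.002],[0,0,0],0]
    - [[0,0,0.002],[0,0,0],0]
    - [[0,0,0],[0,0,0],0]
    - [[0,0,0],[0,0,0],0]

```text
clock: 3.27
ee_pos: [0.602, 0.0269, 0.09]
orientation: [-3.141, 0.001, 1.571]
force: [-8.4, -0.6, 18.5]
grip_width: 0.0003
```

Call:
move_arm:
  steps:
    - [[0,0,0.001],[0,0,0],0]
    - [[0,0,0],[0,0,0],0]
    - [[0,0,0],[0,0,0],0]

```text
clock: 3.52
ee_pos: [0.602, 0.0269, 0.09]
orientation: [-3.14, 0.001, 1.572]
force: [-10.5, -0.2, 21.1]
grip_width: -0.0003
```

Call:
move_arm:
  steps:
    - [[0,0,-0.006],[0,0,0],0]
    - [[0,0,-0.006],[0,0,0],0]
    - [[0,0,-0.012],[0,0,0],0]
    - [[0,0,-0.03],[0,0,0],0.085]
    - [[0,0,-0.03],[0,0,0],0.085]

```text
clock: 3.93
ee_pos: [0.6, 0.0273, 0.168]
orientation: [-3.137, -0.001, 1.571]
force: [0.7, 0.5, 0.7]
grip_width: 0.0231
```

The button bottomed out: z stopped at 0.090 with 21 N. It has been released. Now I'll move toward coupler B.

Call:
move_arm:
  steps:
    - [[-0.035,-0.0125,-0.004],[0,0,0],0.0854]
    - [[-0.035,-0.0125,-0.004],[0,0,0],0.0854]
    - [[-0.035,-0.0125,-0.004],[0,0,0],0.0854]
    - [[-0.035,-0.0125,-0.004],[0,0,0],0.0854]
    - [[-0.035,-0.0125,-0.004],[0,0,0],0.0854]
    - [[-0.035,-0.0125,-0.004],[0,0,0],0.0854]
    - [[-0.035,-0.0125,-0.004],[0,0,0],0.0854]
    - [[-0.035,-0.0125,-0.004],[0,0,0],0.0854]

```text
clock: 4.6
ee_pos: [0.5005, -0.2543, 0.2013]
orientation: [3.141, -0.0, 1.571]
force: [1.1, 0.7, 0.5]
grip_width: 0.0858
```

Call:
move_arm:
  steps:
    - [[0,0,0],[0,0,0],0.0854]
    - [[0,0,0],[0,0,0],0.0854]
    - [[0,0,0],[0,0,0],0.0854]

```text
clock: 4.85
ee_pos: [0.5014, -0.2525, 0.2007]
orientation: [-3.141, -0.001, 1.57]
force: [-0.0, 0.6, 0.4]
grip_width: 0.0856
```

```bash
python3 - <<'E'
from h import *
import pickle
s=ctrl.observe(); print(s['clock'],s['ee_pos'],s['orientation'],s['grip_width'],s['force'],s['q'])
c=ctrl.capture('wrist'); c['s']=s; pickle.dump(c,open('w2.pkl','wb')); save(c['pixels'],'w2.png')
for n in ('scene','side'):
    c=ctrl.capture(n); pickle.dump(c,open(n+'3.pkl','wb')); save(c['pixels'],n+'3.png')
    for th in ['nipple_tip','nipple','block','start_button_top']:
        print(n,th,[(round(r['conf'],2),np.round(r['location'],1)) for r in ctrl.tip_of(th,c)])
E
```

```text
4.85 [ 0.50136111 -0.25251554  0.2006915 ] [-3.14129456e+00 -1.07454468e-03  1.57015254e+00] 0.08557442659200286 [-0.01104588  0.57635283  0.43612867] [-6.47577998e-01  8.40032215e-02  1.90328494e+00  7.40809431e-04
  1.15519012e+00 -6.47233771e-01]
scene nipple_tip [(0.79, array([344.7, 113.7]))]
scene nipple [(0.87, array([347.8, 120.9]))]
scene block [(0.6, array([347.3, 141.9]))]
scene start_button_top [(0.71, array([222.9, 177.4])), (0.5, array([320.6, 193.5])), (0.5, array([426.3, 141.1]))]
side nipple_tip [(0.52, array([226.9, 176. ]))]
side nipple []
side block [(0.73, array([235. , 201.8])), (0.29, array([391.6, 307.5]))]
side start_button_top [(0.64, array([276., 148.])), (0.58, array([277.8, 257.7])), (0.38, array([319.8, 202.8])), (0.23, array([235.5, 246.4]))]
```

View pics/w2.png

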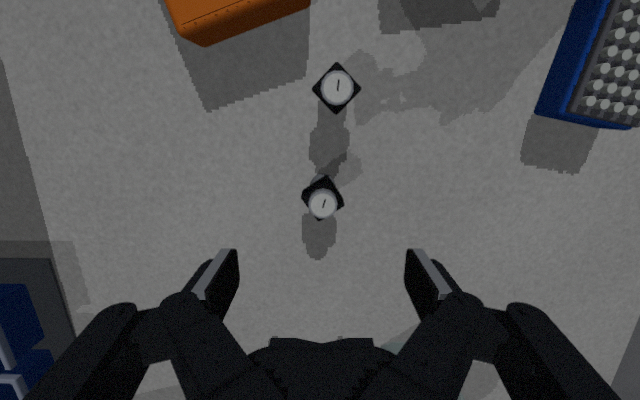

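View pics/scene3.png

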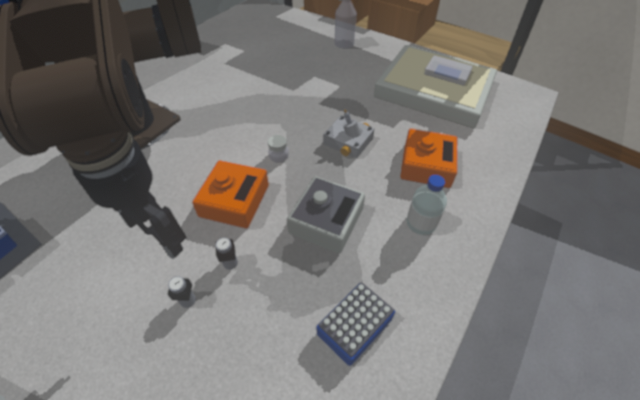

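Wrist view: B is at (322,203) and A is at (337,88), and both black grips sit roughly diamond-wise to the jaws. Scene view: the block is now clear at (348,138). I'll measure B's axis and yaw, and the block pose.

```bash
python3 - <<'E'
from h import *
import pickle
c=wc(pickle.load(open('w2.pkl','rb'))); W=cloud(c)
p=c['pixels']
save(cv2.resize(p[160:250,270:380],None,fx=7,fy=6.6,interpolation=2),'crop3.png')
for nm,(u,v) in dict(B=(323,204),A=(337,88)).items():
    P0=W[v,u]; print(nm,'dial',P0.round(4),onz(c,u,v,.07).round(4))
    x,y=P0[:2]; m=(np.hypot(W[...,0]-x,W[...,1]-y)<.035); z=W[...,2]
    P=W[m&(z>.064)]; print(' dial pts',len(P),P.mean(0).round(4),((P.min(0)+P.max(0))/2).round(4))
    P=W[m&(z>.052)&(z<.063)]; r=cv2.minAreaRect((P[:,:2]*1000).astype(np.float32)); print(' grip rect',r)
s=pickle.load(open('side3.pkl','rb'))['pixels'];sc=pickle.load(open('scene3.pkl','rb'))['pixels']
a=cv2.resize(s[160:225,195:275],None,fx=8,fy=8,interpolation=2);b=cv2.resize(sc[100:165,310:390],None,fx=8,fy=8,interpolation=2)
save(np.vstack([a[::2,::2],b[::2,::2]]),'crop4.png')
E
```

```text
B dial [ 0.5033 -0.263   0.0707] [ 0.5033 -0.2633  0.07  ]
 dial pts 11160 [ 0.5038 -0.2411  0.2568] [ 0.5063 -0.2543  0.1731]
 grip rect ((502.9964294433594, -263.5169677734375), (32.077239990234375, 32.15707015991211), 34.234344482421875)
A dial [ 0.5147 -0.1613  0.0718] [ 0.5148 -0.1612  0.07  ]
 dial pts 1901 [ 0.508  -0.1692  0.2034] [ 0.5149 -0.1622  0.1958]
 grip rect ((514.8909301757812, -161.12344360351562), (32.24424362182617, 32.000057220458984), 44.89274978637695)
```

View pics/crop3.png

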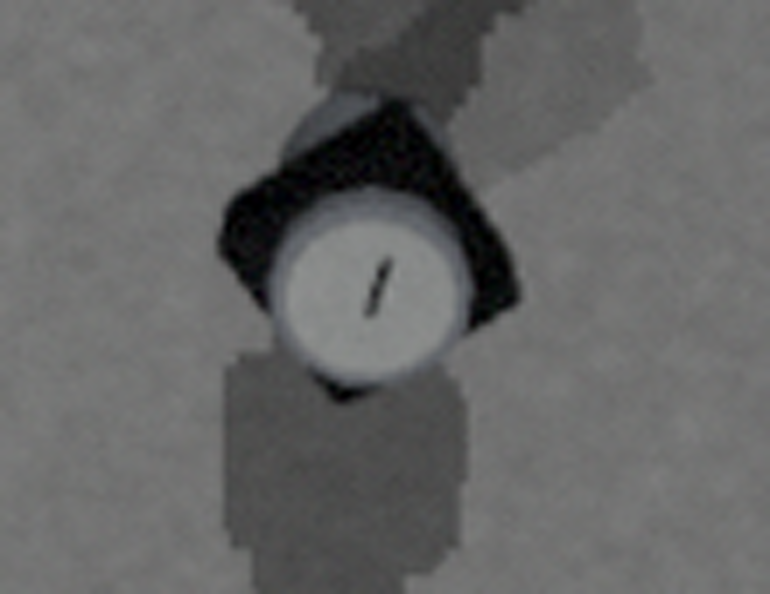

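View pics/crop4.png

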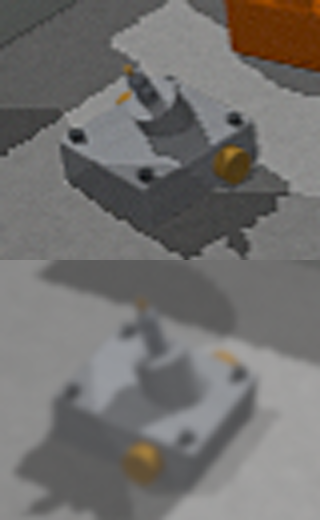

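```bash
python3 - <<'E'
from h import *
import pickle
for n,hs in dict(scene=[(342.5,117.5),(328,132.75),(356.5,144.5),(369.5,128.5)],side=[(214.5,194),(231.5,203.75),(253.75,189.75)]).items():
    c=pickle.load(open(n+'3.pkl','rb')); W=cloud(c); z=W[...,2]
    H=np.array([onz(c,u,v,.035) for u,v in hs]); print(n,H[:,:2].round(4).tolist(),'mean',H.mean(0).round(4))
    m=(np.hypot(W[...,0]-.535,W[...,1]-.258)<.09)
    P=W[m&(z>.030)&(z<.039)][:,:2].astype(np.float32); print(' top rect',cv2.minAreaRect(P*1000),len(P))
    for lo in np.arange(.045,.105,.01):
        Q=W[m&(z>lo)&(z<lo+.01)]; print('   ',lo.round(3),len(Q),np.median(Q,0).round(4) if len(Q) else '')
    tips=dict(scene=[(344.7,113.7),(347.8,120.9),(347.3,141.9)],side=[(226.9,176),None,(235,201.8)])[n]
    ths=[.06+.03*np.cos(np.radians(25)),.06,0]
    for t,h in zip(tips,ths):
        if t: print('   det',onz(c,*t,h).round(4))
E
```

```text
scene [[0.4842, 0.3053], [0.4858, 0.2341], [0.5657, 0.2365], [0.5631, 0.3062]] mean [0.5247 0.2705 0.035 ]
 top rect ((524.3116455078125, 265.40203857421875), (100.55335998535156, 105.40213012695312), 0.4024199843406677) 753
    0.045 64 [0.5376 0.2587 0.0503]
    0.055 97 [0.5301 0.2643 0.0606]
    0.065 29 [0.5238 0.2672 0.0688]
    0.075 25 [0.5169 0.2665 0.0793]
    0.085 15 [0.5109 0.2688 0.0883]
    0.095 0 
   det [0.5135 0.2627 0.0872]
   det [0.5174 0.2736 0.06  ]
   det [0.5243 0.2665 0.    ]
side [[0.4828, 0.3026], [0.4851, 0.2333], [0.5651, 0.2364]] mean [0.511  0.2574 0.035 ]
 top rect ((521.8893432617188, 269.5362854003906), (112.31813049316406, 102.31103515625), 88.26145935058594) 578
    0.045 47 [0.5197 0.2582 0.0511]
    0.055 71 [0.5224 0.264  0.0597]
    0.065 25 [0.5244 0.2669 0.0687]
    0.075 15 [0.5121 0.2664 0.0801]
    0.085 12 [0.5107 0.2677 0.0886]
    0.095 0 
   det [0.5152 0.2785 0.0872]
   det [0.5236 0.2727 0.    ]
```

B is at (0.503, −0.2635), with its grip flats at about 34° in the world frame. The block is at about (0.524, 0.270), yaw about 1.7°. I'll turn the gripper to match the flats and descend partway.

Call:
move_arm:
  steps:
    - [[-0.011,0.0016,0.01],[0,0,0],0.065]
    - [[0,0,0.02],[0,0,-0.12],0.065]
    - [[0,0,0.02],[0,0,-0.12],0.065]
    - [[0,0,0.02],[0,0,-0.12],0.065]
    - [[0,0,0.02],[0,0,-0.12],0.065]
    - [[0,0,0.01],[0,0,-0.117],0.065]
    - [[0,0,0],[0,0,0],0.065]
    - [[0,0,0],[0,0,0],0.065]

```text
clock: 6.07
ee_pos: [0.5026, -0.2642, 0.0999]
orientation: [-3.141, -0.002, 2.164]
force: [-0.8, -0.6, 0.1]
grip_width: 0.0647
```

```bash
python3 - <<'E'
from h import *
import pickle
s=ctrl.observe(); print(s['clock'],s['ee_pos'],s['orientation'],s['grip_width'],s['force'],s['q'])
c=ctrl.capture('wrist'); c['s']=s; pickle.dump(c,open('w3.pkl','wb')); save(c['pixels'],'w3.png')
wc(c);W=cloud(c);z=W[...,2]
m=(np.hypot(W[...,0]-.503,W[...,1]+.2635)<.03)
P=W[m&(z>.052)&(z<.063)]; print(' grip rect',cv2.minAreaRect((P[:,:2]*1000).astype(np.float32)),len(P))
P=W[m&(z>.066)&(z<.075)]; print(len(P),P.mean(0).round(4),((P.min(0)+P.max(0))/2).round(4))
E
```

```text
6.0667 [ 0.50260337 -0.26423431  0.09987723] [-3.14088886e+00 -1.80462886e-03  2.16434652e+00] 0.06465372737689037 [-0.80817043 -0.61609828  0.0871181 ] [-6.62617357e-01  2.26125596e-01  1.94746341e+00 -1.34302982e-04
  9.69937492e-01 -1.25609215e+00]
 grip rect ((502.2806091308594, -263.50042724609375), (32.14994812011719, 31.867271423339844), 34.665653228759766) 943
1590 [ 0.5021 -0.2629  0.0698] [ 0.5026 -0.2636  0.0691]
```

View pics/w3.png

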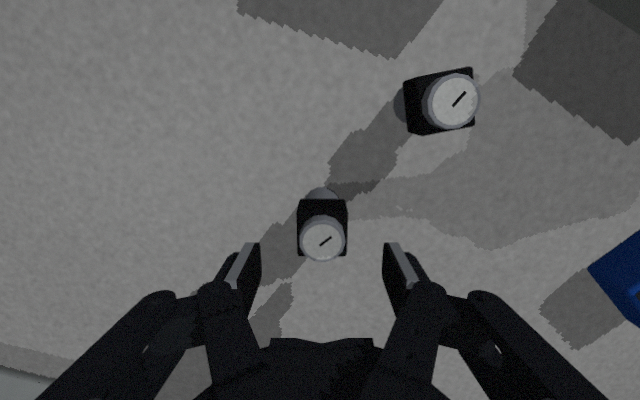

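The wrist view shows B's grip square-on between the pads at (322,228). I'll descend and grasp.

Call:
move_arm:
  steps:
    - [[0.0005,0,0.02],[0,0,0],0.065]
    - [[0,0,0.02],[0,0,0],0.065]
    - [[0,0,0.013],[0,0,0],0.065]
    - [[0,0,0],[0,0,0],0.065]
    - [[0,0,0],[0,0,0],0.02]
    - [[0,0,0],[0,0,0],0.02]
    - [[0,0,0],[0,0,0],0.02]
    - [[0,0,0],[0,0,0],0.02]

```text
clock: 6.78
ee_pos: [0.5039, -0.2645, 0.0498]
orientation: [3.141, 0.003, 2.168]
force: [0.2, -0.8, 2.7]
grip_width: 0.0311
```

Call:
move_arm:
  steps:
    - [[0,0,0],[0,0,0],0.02]
    - [[0,0,0],[0,0,0],0.02]

```text
clock: 6.95
ee_pos: [0.5039, -0.2645, 0.0498]
orientation: [3.141, 0.003, 2.168]
force: [0.3, -0.4, 5.5]
grip_width: 0.0307
```

Call:
move_arm:
  steps:
    - [[0,0,-0.01],[0,0,0],0.02]
    - [[0,0,-0.03],[0,0,0],0.02]
    - [[0,0,-0.04],[0,0,0],0.02]
    - [[0,0,-0.04],[0,0,0],0.02]
    - [[0,0,-0.04],[0,0,0],0.02]
    - [[0,0,-0.03],[0,0,0],0.02]
    - [[0,0,0],[0,0,0],0.02]
    - [[0,0,0],[0,0,0],0.02]

```text
clock: 7.62
ee_pos: [0.5032, -0.2638, 0.2401]
orientation: [3.14, 0.004, 2.168]
force: [0.3, 1.0, -2.2]
grip_width: 0.0313
```

```bash
python3 - <<'E'
from h import *
import pickle
s=ctrl.observe(); print(s['clock'],s['ee_pos'],s['orientation'],s['grip_width'],s['force'],s['q'])
c=ctrl.capture('wrist'); c['s']=s; pickle.dump(c,open('w4.pkl','wb')); save(c['pixels'],'w4.png')
c=ctrl.capture('side'); pickle.dump(c,open('side4.pkl','wb')); save(c['pixels'],'side4.png')
c=ctrl.capture('scene'); pickle.dump(c,open('scene4.pkl','wb')); save(c['pixels'],'scene4.png')
E
```

```text
7.6167 [ 0.50322758 -0.26378551  0.24010192] [3.14045816 0.00351037 2.1678987 ] 0.031311123325526775 [ 0.30756069  1.04487622 -2.18926512] [-6.61343686e-01  5.87827124e-02  1.85481590e+00  9.40121642e-07
  1.22430490e+00 -1.25844837e+00]
```

View pics/w4.png

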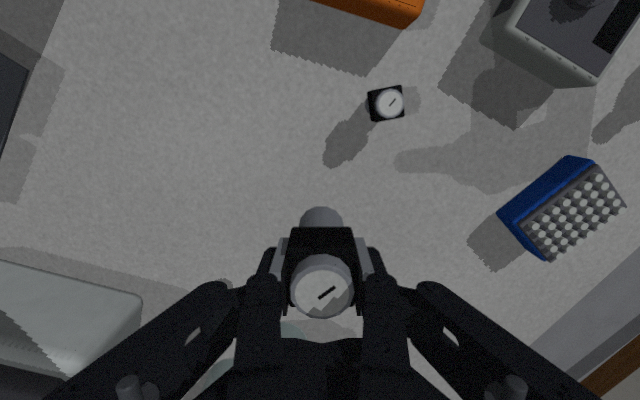

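View pics/side4.png

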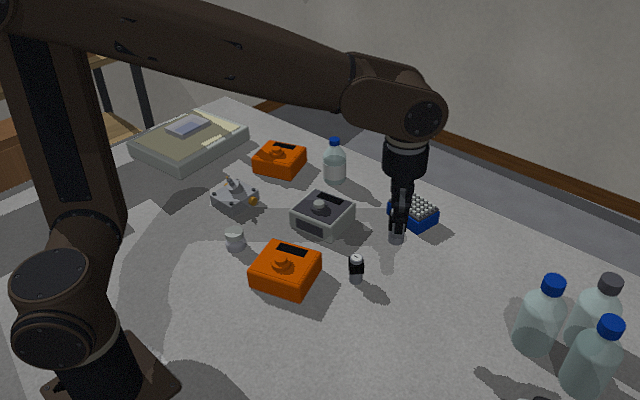

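The coupler is held: the weight reads 2.2 N and the opening 31 mm. The dial sits centred at (321,287). Now I'll turn the hand square to the block and carry the coupler toward it.

Call:
move_arm:
  steps:
    - [[0,0,-0.004],[0,0,0.114],0.02]
    - [[0,0,-0.004],[0,0,0.114],0.02]
    - [[0,0,-0.004],[0,0,0.114],0.02]
    - [[0,0,-0.004],[0,0,0.114],0.02]
    - [[0,0,-0.004],[0,0,0.112],0.02]
    - [[0.03,0.002,0],[0,0,0],0.02]
    - [[0.035,0.003,0],[0,0,0],0.02]
    - [[0.035,0.003,0],[0,0,0],0.02]

```text
clock: 8.43
ee_pos: [0.5065, -0.1622, 0.2547]
orientation: [-3.137, -0.003, 1.597]
force: [0.7, 0.2, -2.2]
grip_width: 0.0313
```

Call:
move_arm:
  steps:
    - [[0.035,0.003,0],[0,0,0],0.02]
    - [[0.035,0.003,0],[0,0,0],0.02]
    - [[0.035,0.003,0],[0,0,0],0.02]
    - [[0.035,0.003,0],[0,0,0],0.02]
    - [[0.035,0.003,0],[0,0,0],0.02]
    - [[0.035,0.003,0],[0,0,0],0.02]
    - [[0.035,0.003,0],[0,0,0],0.02]
    - [[0.035,0.003,0],[0,0,0],0.02]

```text
clock: 9.1
ee_pos: [0.5222, 0.1189, 0.2549]
orientation: [-3.136, 0.0, 1.6]
force: [1.2, 0.4, -2.2]
grip_width: 0.031
```

Call:
move_arm:
  steps:
    - [[0.035,0.003,0],[0,0,0],0.02]
    - [[0.025,0.002,0],[0,0,0],0.02]
    - [[0.015,0,0],[0,0,0],0.02]
    - [[0,0,0],[0,0,0],0.02]
    - [[0,0,0],[0,0,0],0.02]
    - [[0,0,0],[0,0,0],0.02]

```text
clock: 9.6
ee_pos: [0.5259, 0.1916, 0.2561]
orientation: [-3.138, 0.001, 1.6]
force: [-0.9, 0.1, -3.4]
grip_width: 0.0314
```

```bash
python3 - <<'E'
from h import *
import pickle
s=ctrl.observe(); print(s['clock'],s['ee_pos'],s['orientation'],s['grip_width'],s['force'],s['q'],s['joint_velocities'].round(3))
c=ctrl.capture('wrist'); c['s']=s; pickle.dump(c,open('w5.pkl','wb')); save(c['pixels'],'w5.png')
E
```

```text
9.6 [0.52587899 0.19159915 0.25607599] [-3.13810462e+00  1.07510628e-03  1.59961691e+00] 0.031449741696858394 [-0.9378743   0.05318414 -3.41375403] [ 1.68368039e-01  2.98889622e-02  1.85492482e+00 -6.08567157e-04
  1.26038259e+00  1.39736268e-01] [-0.016 -0.012 -0.007  0.002 -0.     0.001]
```

View pics/w5.png

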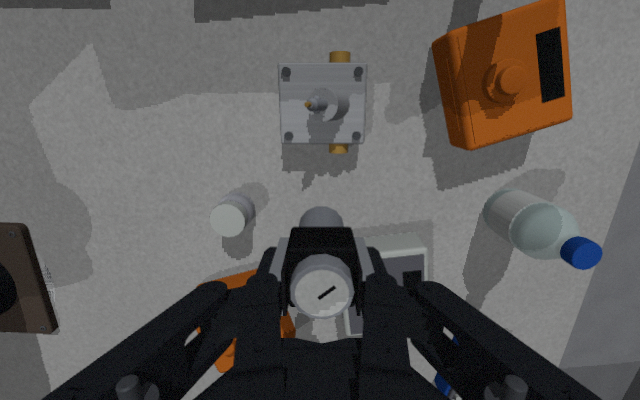

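The wrist view shows the block squarely: corner screws at about (286,72), (358,71), (289,136) and (359,135), and the nipple tip at (309,104). I'll refine these in a crop.

```bash
python3 - <<'E'
from h import *
import pickle
c=wc(pickle.load(open('w5.pkl','rb'))); p=c['pixels']
save(cv2.resize(p[45:160,265:380],None,fx=5.2,fy=5.2,interpolation=2),'crop5.png')
W=cloud(c); g=cv2.GaussianBlur(cv2.cvtColor(p,cv2.COLOR_RGB2GRAY),(3,3),0).astype(float)
H=[]
for u,v in [(286,72),(358,71),(289,136),(359,135)]:
    w=np.clip(75-g[v-8:v+9,u-8:u+9],0,None); vv,uu=np.mgrid[v-8:v+9,u-8:u+9]; cu,cv_=(w*uu).sum()/w.sum(),(w*vv).sum()/w.sum()
    h=onz(c,cu,cv_,.035); H.append(h[:2]); print((round(cu,1),round(cv_,1)),h.round(4),g[v,u])
H=np.array(H); print('centre',H.mean(0)); 
for a,b in [(0,1),(2,3)]: print('yaw x',np.degrees(np.arctan2(*(H[b]-H[a])[::-1])),np.linalg.norm(H[b]-H[a]))
for a,b in [(2,0),(3,1)]: d=H[b]-H[a]; print('yaw y',np.degrees(np.arctan2(-d[0],d[1])),np.linalg.norm(d))
z=W[...,2]; m=(np.hypot(W[...,0]-.525,W[...,1]-.27)<.09)
P=W[m&(z>.030)&(z<.040)][:,:2].astype(np.float32); print('top rect',cv2.minAreaRect(P*1000),len(P), np.median(W[m&(z>.03)&(z<.04)][:,2]))
for lo in np.arange(.04,.11,.01):
    Q=W[m&(z>lo)&(z<lo+.01)]; print('   ',lo.round(3),len(Q),Q.mean(0).round(4) if len(Q) else '')
# held coupler in tool frame
T=np.array(c['tool_from_camera']); Rw=Ro.from_euler('xyz',c['s']['orientation']).as_matrix()
Q=(W-c['s']['ee_pos'])@Rw
for v0 in [(270,305,295,350,'dial')]:
    q=Q[262:312,296:348].reshape(-1,3); q=q[(q[:,2]<-.015)&(q[:,2]>-.035)]; 
    ctr=q.mean(0); n=np.linalg.svd(q-ctr,full_matrices=False)[2][2]; print('dial',len(q),ctr.round(4),((q.min(0)+q.max(0))/2).round(4),(q.max(0)-q.min(0)).round(4),'normal',n.round(4))
# sleeve visible (318,212)
print('sleeve',Q[212:222,318].round(4)[::3])
E
```

```text
(np.float64(285.7), np.float64(72.3)) [0.4826 0.303  0.035 ] 53.0
(np.float64(357.8), np.float64(72.2)) [0.5628 0.3055 0.035 ] 53.0
(np.float64(288.2), np.float64(135.7)) [0.4851 0.2336 0.035 ] 62.0
(np.float64(355.8), np.float64(135.6)) [0.565  0.2362 0.035 ] 65.0
centre [0.52386298 0.26956534]
yaw x 1.764637361321197 0.08019907783316989
yaw x 1.8572447216254537 0.07998822575506397
yaw y 2.050226592586831 0.06943372307435393
yaw y 1.8763561446041483 0.06930370710085414
top rect ((524.2552490234375, 270.6817626953125), (100.3862533569336, 111.69757080078125), 1.81123685836792) 5900 0.034535458276472725
    0.04 111 [0.5468 0.2724 0.0449]
    0.05 319 [0.5276 0.2704 0.0565]
    0.06 447 [0.5329 0.2708 0.0636]
    0.07 78 [0.5213 0.2701 0.0753]
    0.08 123 [0.5158 0.27   0.0852]
    0.09 28 [0.51   0.2692 0.0922]
    0.1 0 
    0.11 0 
dial 2487 [ 0.0036  0.0004 -0.02  ] [ 0.0028  0.0004 -0.0187] [0.0245 0.0222 0.0074] normal [ 0.0555  0.0046 -0.9985]
sleeve [[ 0.0156 -0.0016  0.0384]
 [ 0.0159 -0.0016  0.0327]
 [ 0.0156 -0.0015  0.0286]
 [ 0.0154 -0.0015  0.0248]]
```

View pics/crop5.png

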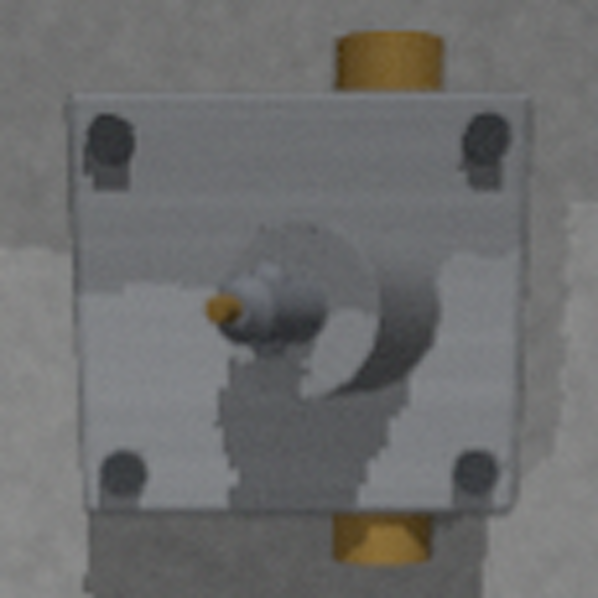

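```bash
python3 - <<'E'
from h import *
import pickle
for f in ('w4','w5'):
    c=wc(pickle.load(open(f+'.pkl','rb'))); W=cloud(c); Rw=Ro.from_euler('xyz',c['s']['orientation']).as_matrix()
    Q=(W-c['s']['ee_pos'])@Rw; p=c['pixels']
    # bright dial face
    g=cv2.cvtColor(p,cv2.COLOR_RGB2GRAY); m=np.zeros_like(g); m[250:325,285:360]=1
    b=((g>105)&(m>0)).astype(np.uint8); n,l,st,ce=cv2.connectedComponentsWithStats(b); i=1+np.argmax(st[1:,4]); print(f,st[i],ce[i])
    q=Q[(l==i)]; q=q[np.abs(q[:,2]-np.median(q[:,2]))<.004]
    A=np.c_[q[:,:2],np.ones(len(q))]; co=np.linalg.lstsq(A,q[:,2],rcond=None)[0]; print(' plane slopes deg',np.degrees(co[:2]),len(q), 'mid',((q.min(0)+q.max(0))/2).round(4),(q.max(0)-q.min(0)).round(4))
    # sleeve: tool z .018...045
    k=(Q[...,2]>.02)&(Q[...,2]<.047)&(np.hypot(Q[...,0],Q[...,1])<.022); s=Q[k]
    from scipy.optimize import least_squares
    fn=lambda x:np.hypot(s[:,0]-x[0]-x[2]*s[:,2],s[:,1]-x[1]-x[3]*s[:,2])-.015
    r=least_squares(fn,[0,0,0,0],loss='soft_l1',f_scale=.001); print(' sleeve n',len(s),r.x.round(4),s.min(0).round(4),s.max(0).round(4))
    print(' median rot:', Rw[:,2])
E
```

```text
w4 [ 295  270   53   43 1447] [318.0276434  288.90532135]
 plane slopes deg [-0.60312762  0.27591749] 1439 mid [ 0.0018 -0.0004 -0.0204] [0.0217 0.0223 0.0039]
 sleeve n 613 [ 0.0005 -0.0002  0.0038 -0.0011] [ 0.0068 -0.0139  0.02  ] [0.0162 0.0132 0.0469]
 median rot: [ 0.00291189 -0.00226509 -0.9999932 ]
w5 [ 294  269   58   56 2308] [322.87694974 296.39471404]
 plane slopes deg [-0.84363587  0.72105142] 2088 mid [-0.0004  0.0009 -0.0202] [0.0259 0.0245 0.0039]
 sleeve n 619 [ 0.0005  0.0003  0.0042 -0.0033] [ 0.0066 -0.0135  0.02  ] [0.0162 0.0136 0.047 ]
 median rot: [-0.00345559 -0.00117517 -0.99999334]
```

The coupler axis matches tool z to within 0.5 mm and 0.5°, and the rim is 49.8 mm ahead of the TCP. The block is at (0.524, 0.270), yaw 1.8°. I'll move above the nipple and tilt the tool 25°.

Call:
move_arm:
  steps:
    - [[0.026,-0.021,0.01],[0,0,0],0.02]
    - [[0.026,-0.021,0.01],[0,0,0],0.02]
    - [[0.026,-0.021,0.01],[0,0,0],0.02]
    - [[0,0,0],[-0.11,0,0],0.02]
    - [[0,0,0],[-0.11,0,0],0.02]
    - [[0,0,0],[-0.11,0,0],0.02]
    - [[0,0,0],[-0.106,0,0],0.02]
    - [[0,0,0],[0,0,0],0.02]

```text
clock: 10.32
ee_pos: [0.4581, 0.267, 0.2252]
orientation: [2.709, 0.002, 1.6]
force: [-0.6, 0.8, -3.4]
grip_width: 0.0312
```

Call:
move_arm:
  steps:
    - [[0,0,0],[0,0,0],0.02]
    - [[0,0,0],[0,0,0],0.02]

```text
clock: 10.48
ee_pos: [0.4621, 0.2679, 0.2286]
orientation: [2.707, -0.0, 1.598]
force: [0.9, -0.4, -2.3]
grip_width: 0.031
```

```bash
cat > plan.py <<'E'
from h import *
B=np.array([.524,.270,.060]); psi=np.radians(1.8); th=np.radians(25)
ax=np.array([-np.sin(th)*np.cos(psi),-np.sin(th)*np.sin(psi),np.cos(th)])
X=np.array([-np.sin(psi),np.cos(psi),0]); Z=-ax; Y=np.cross(Z,X); RT=np.c_[X,Y,Z]
L=.0498
def rep():
    s=ctrl.observe(); R=Ro.from_euler('xyz',s['orientation']).as_matrix()
    print('t',s['clock'],'p',s['ee_pos'].round(4),'F',s['force'].round(1),'w',round(s['grip_width'],4))
    print(' F in tool',(R.T@s['force']).round(1),'M tool',(R.T@s['moment']).round(2))
    rim=s['ee_pos']+R[:,2]*L; d=RT.T@(B-rim)
    print(' rotvec needed (tool)',Ro.from_matrix(R.T@RT).as_rotvec().round(4),' rim->boss in nominal frame (x,y,z):',d.round(4),' tip dist',(d[2]-.030).round(4))
    print(' TCP shift in tool axes to home', (R.T@(B+L*ax-s['ee_pos'])).round(4), 'q',s['q'].round(3))
    return s
E
python3 - <<'E'
from plan import *
import pickle
s=rep()
c=ctrl.capture('wrist'); c['s']=s; pickle.dump(c,open('w6.pkl','wb')); save(c['pixels'],'w6.png')
E
```

```text
t 10.4833 p [0.4621 0.2679 0.2286] F [ 0.9 -0.4 -2.3] w 0.031
 F in tool [-0.4 -0.2  2.5] M tool [ 0.39 -0.04 -0.01]
 rotvec needed (tool) [-0.0016  0.0015 -0.0036]  rim->boss in nominal frame (x,y,z): [ 0.0002 -0.015   0.1292]  tip dist 0.0992
 TCP shift in tool axes to home [ 0.0003 -0.0149  0.1292] q [ 0.403 -0.185  2.148 -0.221  0.783  0.501]
```

View pics/w6.png

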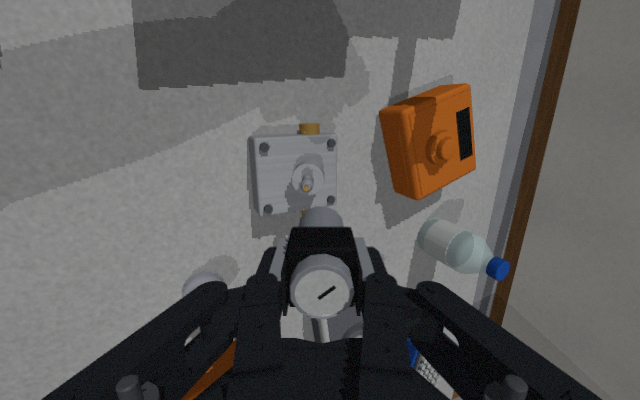

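The wrist view looks along the nipple, at (307,180), which sits left of the coupler's line as expected. I'll overlay the predicted axis to check the model.

```bash
python3 - <<'E'
from plan import *
import pickle
o=[]
for f,(u0,v0,w) in dict(w6=(265,140,80),w5=(285,70,80),scene3=(315,95,64),side3=(200,155,64)).items():
    c=pickle.load(open(f+'.pkl','rb'))
    if f[0]=='w' : wc(c)
    k=300/w; im=cv2.resize(c['pixels'][v0:v0+w,u0:u0+w],(300,300),interpolation=2)
    pj=lambda X:tuple(int(round(x)) for x in (proj(c,X)-[u0,v0]+.5)*k)
    for h,r,col in [(0,.018,(255,0,0)),(.025,.0065,(0,255,0)),(.036,.0025,(255,255,0))]:
        P=[pj(B+h*ax+r*(np.cos(a)*X+np.sin(a)*Y)) for a in np.linspace(0,6.283,40)]
        cv2.polylines(im,[np.array(P)],True,col,1)
    o.append(im)
save(np.vstack([np.hstack(o[:2]),np.hstack(o[2:])]),'ov6.png')
E
```

```text
(no output)
```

View pics/ov6.png

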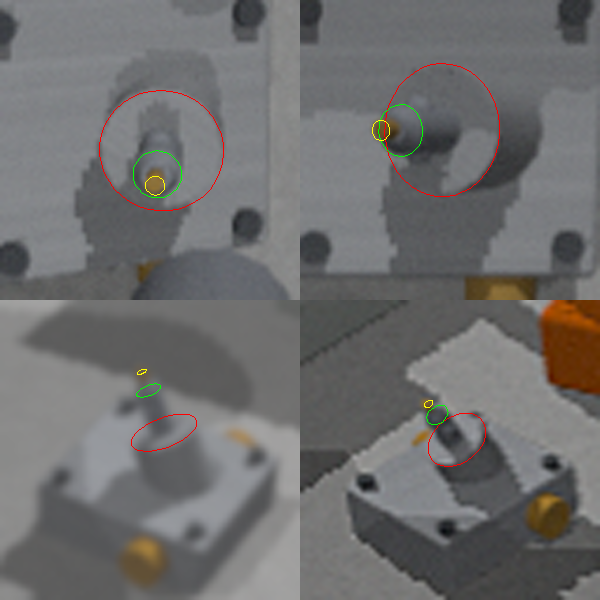

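The overlay agrees in all views: pin and boss coincide within about 1 mm. I'll centre over the axis and approach to just short of the tip.

Call:
move_arm:
  steps:
    - [[0,-0.015,0.005],[-0.0016,0.0015,-0.0036],0.02]
    - [[0,0,0.025],[0,0,0],0.02]
    - [[0,0,0.025],[0,0,0],0.02]
    - [[0,0,0.02],[0,0,0],0.02]
    - [[0,0,0.01],[0,0,0],0.02]
    - [[0,0,0],[0,0,0],0.02]
    - [[0,0,0],[0,0,0],0.02]
    - [[0,0,0],[0,0,0],0.02]

```text
clock: 11.2
ee_pos: [0.4847, 0.2695, 0.1462]
orientation: [2.702, -0.001, 1.603]
force: [0.7, -0.9, -1.5]
grip_width: 0.031
```

```bash
python3 - <<'E'
from plan import *
import pickle
s=rep()
for n in ('wrist','side','scene'):
    c=ctrl.capture(n); c['s']=s; pickle.dump(c,open(n+'7.pkl','wb')); save(c['pixels'],n+'7.png')
    if n!='wrist':
        u,v=proj(c,B).astype(int); save(cv2.resize(c['pixels'][v-70:v+40,u-60:u+60],None,fx=5,fy=5,interpolation=2),n+'7c.png')
E
```

```text
t 11.2 p [0.4847 0.2695 0.1462] F [ 0.7 -0.9 -1.5] w 0.031
 F in tool [-0.9 -0.   1.7] M tool [ 0.29  0.01 -0.07]
 rotvec needed (tool) [ 0.0031 -0.001   0.0008]  rim->boss in nominal frame (x,y,z): [-0.0008 -0.001   0.0449]  tip dist 0.0149
 TCP shift in tool axes to home [-0.0008 -0.001   0.0449] q [ 0.386 -0.025  2.17  -0.264  0.597  0.543]
```

View pics/side7c.png

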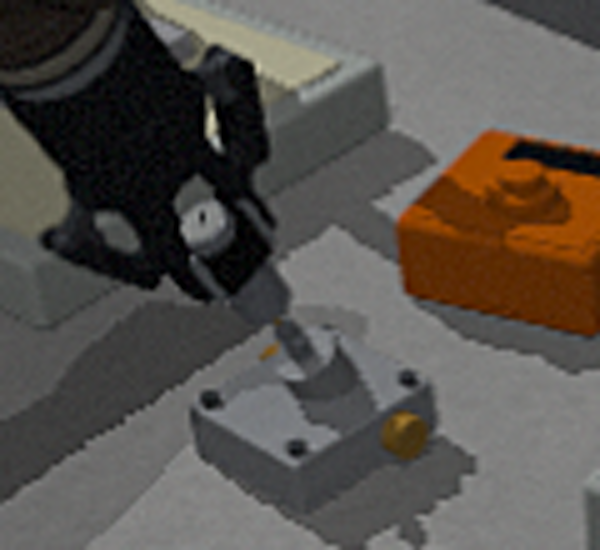

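View pics/scene7c.png

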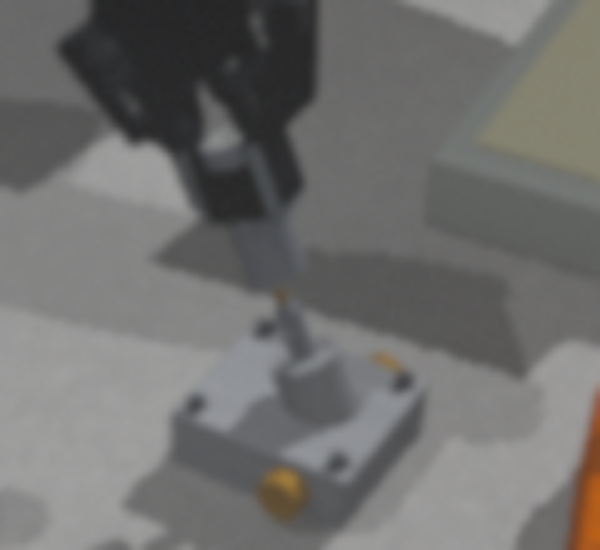

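View pics/wrist7.png

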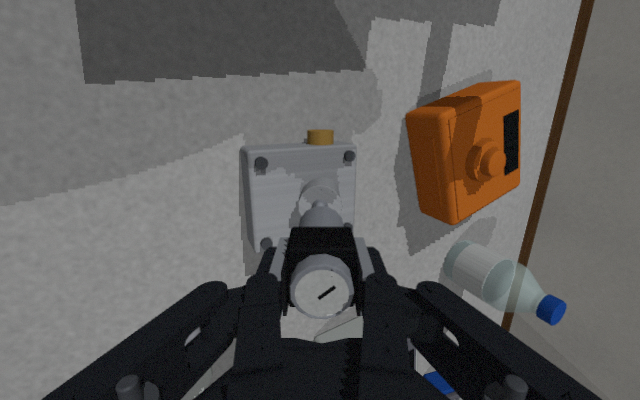

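Both fixed views show the coupler in line with the pin, the tip at the mouth. I'll apply a small correction and start inserting.

Call:
move_arm:
  steps:
    - [[-0.001,-0.001,0.005],[0.002,-0.001,0],0.02]
    - [[0,0,0.006],[0,0,0],0.02]
    - [[0,0,0.006],[0,0,0],0.02]
    - [[0,0,0.004],[0,0,0],0.02]
    - [[0,0,0],[0,0,0],0.02]
    - [[0,0,0],[0,0,0],0.02]

```text
clock: 11.85
ee_pos: [0.4919, 0.2684, 0.1249]
orientation: [2.707, 0.001, 1.603]
force: [-0.3, -0.2, -1.6]
grip_width: 0.0313
```

```bash
python3 - <<'E'
from plan import *
rep()
E
```

```text
t 11.85 p [0.4919 0.2684 0.1249] F [-0.3 -0.2 -1.6] w 0.0313
 F in tool [-0.2 -0.9  1.4] M tool [0.28 0.03 0.06]
 rotvec needed (tool) [-0.0013  0.0008  0.0014]  rim->boss in nominal frame (x,y,z): [0.0006 0.0018 0.0226]  tip dist -0.0074
 TCP shift in tool axes to home [0.0006 0.0017 0.0226] q [ 0.378  0.024  2.166 -0.276  0.557  0.552]
```

Call:
move_arm:
  steps:
    - [[0.0005,0.001,0.001],[0,0,0],0.02]
    - [[0,0,0.002],[0,0,0],0.02]
    - [[0,0,0.002],[0,0,0],0.02]
    - [[0,0,0],[0,0,0],0.02]
    - [[0,0,0],[0,0,0],0.02]

```text
clock: 12.27
ee_pos: [0.4947, 0.269, 0.1209]
orientation: [2.706, 0.001, 1.603]
force: [0.3, -0.4, -1.7]
grip_width: 0.0311
```

```bash
python3 - <<'E'
from plan import *
rep()
E
```

```text
t 12.2667 p [0.4947 0.269  0.1209] F [ 0.3 -0.4 -1.7] w 0.0311
 F in tool [-0.4 -0.5  1.6] M tool [ 0.33 -0.03 -0.  ]
 rotvec needed (tool) [-0.001   0.0006  0.0014]  rim->boss in nominal frame (x,y,z): [0.0001 0.0009 0.0178]  tip dist -0.0122
 TCP shift in tool axes to home [0.0001 0.0008 0.0178] q [ 0.377  0.037  2.162 -0.279  0.548  0.555]
```

Call:
move_arm:
  steps:
    - [[0,0.0006,0.002],[0,0,0],0.02]
    - [[0,0,0.002],[0,0,0],0.02]
    - [[0,0,0.002],[0,0,0],0.02]
    - [[0,0,0],[0,0,0],0.02]

```text
clock: 12.6
ee_pos: [0.498, 0.2688, 0.116]
orientation: [2.706, 0.002, 1.603]
force: [-1.7, -3.7, -0.2]
grip_width: 0.031
```

```bash
python3 - <<'E'
from plan import *
rep()
E
```

```text
t 12.6 p [0.498  0.2688 0.116 ] F [-1.7 -3.7 -0.2] w 0.031
 F in tool [-3.6 -1.8 -0.6] M tool [ 0.32 -0.56  0.04]
 rotvec needed (tool) [-0.0011  0.0017  0.0019]  rim->boss in nominal frame (x,y,z): [ 0.0005 -0.      0.012 ]  tip dist -0.018
 TCP shift in tool axes to home [ 0.0004 -0.0001  0.012 ] q [ 0.375  0.052  2.157 -0.284  0.538  0.557]
```

Call:
move_arm:
  steps:
    - [[-0.0006,0,0.001],[0,0,0],0.02]
    - [[0,0,0.002],[0,0,0],0.02]
    - [[0,0,0.001],[0,0,0],0.02]
    - [[0,0,0],[0,0,0],0.02]

```text
clock: 12.93
ee_pos: [0.4998, 0.2686, 0.1117]
orientation: [2.705, 0.001, 1.604]
force: [5.1, 0.2, -6.8]
grip_width: 0.0309
```

```bash
python3 - <<'E'
from plan import *
rep()
E
```

```text
t 12.9333 p [0.4998 0.2686 0.1117] F [ 5.1  0.2 -6.8] w 0.0309
 F in tool [-0.   1.7  8.3] M tool [-0.17 -0.01 -0.04]
 rotvec needed (tool) [ 0.0003 -0.0001  0.0015]  rim->boss in nominal frame (x,y,z): [0.0006 0.     0.0073]  tip dist -0.0227
 TCP shift in tool axes to home [0.0006 0.0001 0.0073] q [ 0.372  0.061  2.157 -0.285  0.527  0.558]
```

The balls are snapping in: the tool is being drawn forward with the rim 7 mm from the face. I'll keep pressing home.

Call:
move_arm:
  steps:
    - [[0,0,0.002],[0,0,0],0.02]
    - [[0,0,0.002],[0,0,0],0.02]
    - [[0,0,0.002],[0,0,0],0.02]
    - [[0,0,0.001],[0,0,0],0.02]
    - [[0,0,0],[0,0,0],0.02]
    - [[0,0,0],[0,0,0],0.02]

```text
clock: 13.43
ee_pos: [0.5022, 0.2687, 0.1062]
orientation: [2.707, 0.002, 1.603]
force: [-5.6, -1.7, 4.4]
grip_width: 0.0314
```

```bash
python3 - <<'E'
from plan import *
rep()
E
```

```text
t 13.4333 p [0.5022 0.2687 0.1062] F [-5.6 -1.7  4.4] w 0.0314
 F in tool [-1.5 -3.3 -6.3] M tool [ 0.81 -0.18 -0.01]
 rotvec needed (tool) [-0.0016  0.001   0.0015]  rim->boss in nominal frame (x,y,z): [0.0006 0.0003 0.0013]  tip dist -0.0287
 TCP shift in tool axes to home [0.0006 0.0003 0.0013] q [ 0.371  0.076  2.153 -0.289  0.518  0.562]
```

Call:
move_arm:
  steps:
    - [[0,0,0.001],[0,0,0],0.02]
    - [[0,0,0.001],[0,0,0],0.02]
    - [[0,0,0.001],[0,0,0],0.02]
    - [[0,0,0],[0,0,0],0.02]
    - [[0,0,0],[0,0,0],0.02]

```text
clock: 13.85
ee_pos: [0.5028, 0.2689, 0.1051]
orientation: [2.708, 0.003, 1.603]
force: [-16.5, -4.1, 19.3]
grip_width: 0.0309
```

```bash
python3 - <<'E'
from plan import *
rep()
E
```

```text
t 13.85 p [0.5028 0.2689 0.1051] F [-16.5  -4.1  19.3] w 0.0309
 F in tool [ -3.6  -7.  -24.4] M tool [ 1.54 -0.62 -0.03]
 rotvec needed (tool) [-0.0028  0.0022  0.0015]  rim->boss in nominal frame (x,y,z): [0.0006 0.0003 0.0001]  tip dist -0.0299
 TCP shift in tool axes to home [0.0004 0.0001 0.0001] q [ 0.371  0.08   2.151 -0.291  0.518  0.564]
```

Call:
move_arm:
  steps:
    - [[-0.0004,-0.0007,0],[0,0,0],0.02]
    - [[0,0,0],[0,0,0],0.02]
    - [[0,0,0],[0,0,0],0.02]
    - [[0,0,0],[0,0,0],0.02]

```text
clock: 14.18
ee_pos: [0.5027, 0.2688, 0.1051]
orientation: [2.706, 0.002, 1.603]
force: [-15.6, -2.4, 16.8]
grip_width: 0.0313
```

```bash
python3 - <<'E'
from plan import *
import pickle
s=rep()
for n in ('wrist','side','scene'):
    c=ctrl.capture(n); c['s']=s; pickle.dump(c,open(n+'8.pkl','wb')); save(c['pixels'],n+'8.png')
    if n!='wrist':
        u,v=proj(c,B).astype(int); save(cv2.resize(c['pixels'][v-70:v+40,u-60:u+60],None,fx=5,fy=5,interpolation=2),n+'8c.png')
    else:
        wc(c); Q=(cloud(c)-s['ee_pos'])@Ro.from_euler('xyz',s['orientation']).as_matrix()
        q=Q[272:306,302:340].reshape(-1,3); print('dial z',np.median(q[:,2]).round(4)); 
        w5=wc(pickle.load(open('w5.pkl','rb'))); Q5=(cloud(w5)-w5['s']['ee_pos'])@Ro.from_euler('xyz',w5['s']['orientation']).as_matrix(); print('before',np.median(Q5[272:306,302:340].reshape(-1,3)[:,2]).round(4))
rep()
E
```

```text
t 14.1833 p [0.5027 0.2688 0.1051] F [-15.6  -2.4  16.8] w 0.0313
 F in tool [ -1.9  -7.1 -21.8] M tool [ 1.4  -0.33 -0.03]
 rotvec needed (tool) [-0.0011  0.0011  0.0014]  rim->boss in nominal frame (x,y,z): [0.0006 0.0003 0.    ]  tip dist -0.03
 TCP shift in tool axes to home [0.0005 0.0003 0.    ] q [ 0.371  0.079  2.152 -0.291  0.515  0.564]
dial z -0.0203
before -0.0203
t 14.3333 p [0.5028 0.2688 0.1051] F [-15.3  -2.4  17. ] w 0.0313
 F in tool [ -1.9  -6.7 -21.9] M tool [ 1.35 -0.39 -0.01]
 rotvec needed (tool) [-0.0011  0.0011  0.0014]  rim->boss in nominal frame (x,y,z): [0.0006 0.0003 0.0001]  tip dist -0.0299
 TCP shift in tool axes to home [0.0005 0.0002 0.0001] q [ 0.371  0.079  2.152 -0.291  0.515  0.564]
```

View pics/side8c.png

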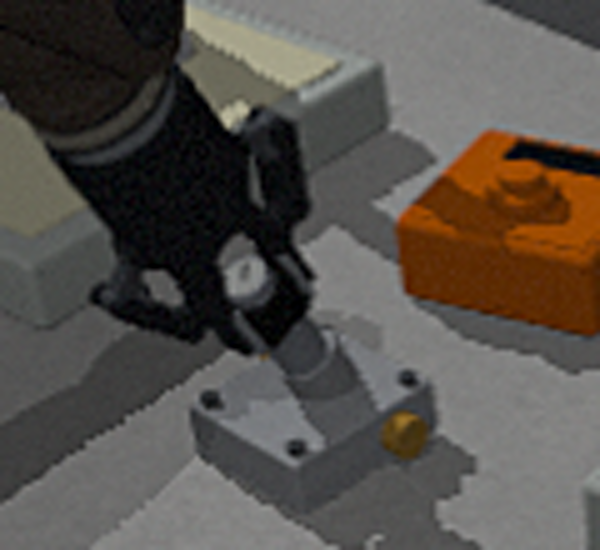

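View pics/scene8c.png

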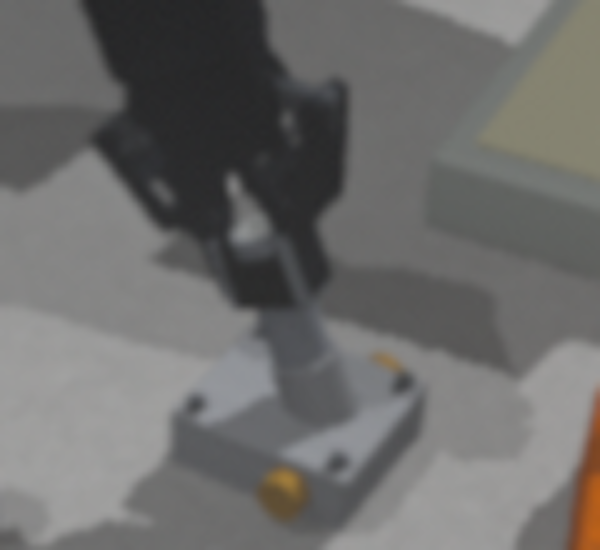

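View pics/scene8.png

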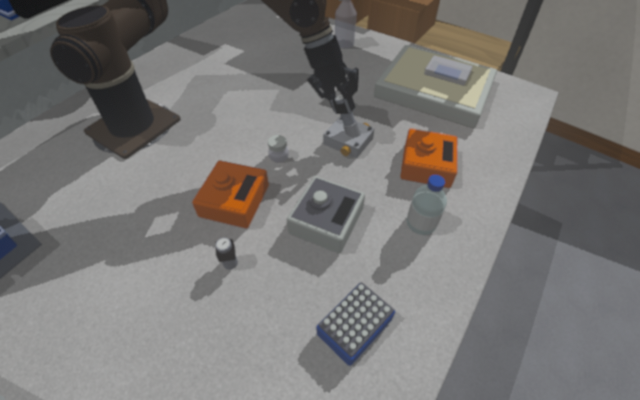

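View pics/wrist8.png

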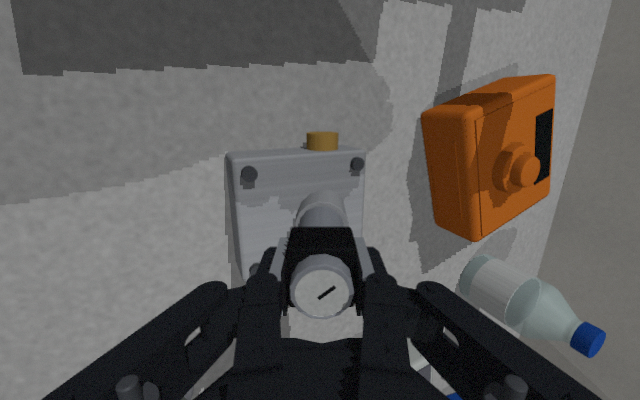

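The rim looks flush on the boss in both views, and the dial hasn't moved in the grip (−20.3 mm before and after). I'll add one small extra push to confirm it is on a hard stop.

Call:
move_arm:
  steps:
    - [[0,-0.0005,0.0007],[0,0,0],0.02]
    - [[0,0,0],[0,0,0],0.02]
    - [[0,0,0],[0,0,0],0.02]
    - [[0,0,0],[0,0,0],0.02]

```text
clock: 14.67
ee_pos: [0.5028, 0.2688, 0.1051]
orientation: [2.706, 0.002, 1.603]
force: [-18.7, -3.7, 20.2]
grip_width: 0.0312
```

```bash
python3 - <<'E'
from plan import *
rep()
E
```

```text
t 14.6667 p [0.5028 0.2688 0.1051] F [-18.7  -3.7  20.2] w 0.0312
 F in tool [ -3.1  -8.5 -26.2] M tool [ 1.51 -0.6   0.04]
 rotvec needed (tool) [-0.0006  0.0013  0.0015]  rim->boss in nominal frame (x,y,z): [0.0005 0.0003 0.    ]  tip dist -0.03
 TCP shift in tool axes to home [0.0005 0.0002 0.    ] q [ 0.371  0.079  2.152 -0.292  0.515  0.565]
```

The force rose to 26 N with no further travel, so the coupler is on the hard stop. I'm handing the job in.

```bash
python3 - <<'E'
from rig import ctrl
print(ctrl.sign_off())
E
```

```text
the job is handed in; nothing more can be done
None
```

I pressed the white console's button and let it back up. I then seated the right-most coupler on the tilted nipple, and the gripper is still holding it down against the boss. I handed it in at 14.7 s on the clock; the sign-off gives no verdict.

- **Button:** it stopped about 6 mm below first contact, at 21 N (5 N is enough). I then lifted clear to let it spring back. I only judged its return by that and the later pictures; I did not measure the cap height again.
- **Coupler:** there were two candidates, at y = −0.264 and y = −0.161, and I took the one at −0.264. I carried it over and pressed it on along the 25° axis. At about 7 mm from the boss the force reversed, which is the catch balls snapping in.
- **Final checks:**
    - The rim is within about 0.1 mm of the boss face by my model, and both fixed cameras show it flush.
    - An extra 0.7 mm of commanded push added about 4 N (22 to 26 N along the axis) and no travel, so it is on the hard stop.
    - The dial has not moved in the grip, and the tilt error is under 0.2°.
- **Leftover side load:** about 8.5 N remains across the axis. A small shift did not remove it. It doesn't show as any tilt.
- **Bystanders:** the bottle, jar, tip box and look-alikes look unmoved in the last scene picture.

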